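# Lock the bayonet cap into the filter housing

## Robot

A 7-joint arm with a two-finger parallel gripper is mounted at the origin on a cart in front of the work surface, level with it; the furniture and walls round the work are solid. World frame = base frame: x ahead of the robot, y to its left, z up, the work surface at z = 0. Lengths are in m, angles in rad, forces in N, time in s.
With the tool pointing down it reaches from about 0.425 to 0.875 m from the base axis. Payload 4.7 kg.
Tool frame: the origin (TCP) lies midway between the tips of the shut fingers; the grasp point (between the pads) lies ctrl.grasp_offset behind it (ctrl.grasp_offset is the distance from the TCP to the grasp point, in m); z points along the fingers, y is the line along which they close (so a half turn about z gives the same grasp; the last joint's range is limited). The gripper opens to 87 mm and grips with 3 to 60 N. Pads are 19 mm wide; open, the fingers measure 117 mm over their backs; the gripper's body (75 mm by 190 mm) begins 51 mm behind the grasp point.
Start: joints at [-1.256, 0.321, -0.07, 1.45, 0.023, 1.371, -0.057], TCP at [0.193, 0.621, 0.223] pointing down, gripper open.
Joint ranges: [-2.86, 2.86], [-0.3, 2.09], [-1.38, 1.24], [0.06, 2.45], [-1.56, 4.7], [0.09, 2.05], [-2.69, 2.69]. Speed limits (rad/s): [2.57, 2.57, 3.14, 3.14, 3.14, 3.14, 3.14].

## Interface

Orientations are given as a rotation vector (axis times angle).
In Python, from bench import ctrl gives the robot as it stands. The module is installed in compiled form; this text tells all that it offers.
- The arm moves only by the tool jog_arm, never from a script. Its argument "moves" is one flat list of numbers, 7 for each row, row after row: the shift along the tool's x, y, z in units of 30 cm (1.0 is 30 cm), then the turn, a rotation vector about the tool's x, y, z in units of 60 degrees (1.0 is 60 degrees), then the gripper's target within -1 to 1 (fully open at 1, half-way at 0, shut at -1). In form: [x, y, z, wx, wy, wz, fingers, x, y, z, wx, wy, wz, fingers, ...]. A call has exactly 8 rows; each row is the pose to reach, as a shift and turn from the pose commanded when the call began, along the tool's axes at that moment; what a row does not reach only later rows make up. A row lasts 1/8 s, in which the tool goes at most 62.5 mm and 10.7 degrees, less where a joint would pass 70% of its speed; a pose out of reach is approached as far as the arm can. A call with a number of a shift or a turn outside -1 to 1 is refused whole. A call with a gripper value outside its range is refused whole. The fingers move at their own pace and stop on an object; "newtons" is the grip in N (left out, the last holds). Time passes only in rows, so rows that repeat a pose let the fingers close, or fill a call up. It gives the time, the measured TCP pose, the force, the opening and the grip force at its end, in the units of the state.
- ctrl.get_state(): the state, without advancing time (a new reading comes with each control period).
- ctrl.get_image(name): name is "scene" or "side" or "wrist"; returns a dict with "pixels" (420x560x3 uint8, red, green, blue), "fx", "fy", "cx", "cy" (pixels), "xyz" and "rotation" of the camera in the world; the wrist camera has in their place "tool_from_camera" (4x4, takes a point from camera to tool coordinates, whose origin is the TCP and whose axes are the flange's). Camera axes: x right, y up, looking along -z (the intrinsics and any distortion apply to the point x, -y, -z); pixel columns grow to the right and rows downward; lengths in m; the calibration is good to about 2 mm. The wrist camera is an equidistant fisheye: a pixel r from the principal point sees the ray r / f radians off the axis. A picture is of the moment at which its call begins: read the wrist's pose just before it. There is no depth.
- ctrl.close_job(): hands the job in; it is judged then, once.
The state is a dict: "time": time; "joint_positions": joint angles; "qd": joint speeds; "joint_torque": joint torques, N m; "position": TCP position; "tool_rot": TCP orientation; "ft_force": force on the tool from outside, world axes, zero at the start; "torque": the same for the moment, N m; "grip_width": opening from 0.0 (shut) to 1.0 (fully open); "grip_force": force on a finger pad.
Only numpy, scipy, OpenCV 4.12 (cv2) and the standard library are available. Lean on these libraries where they do the work, as an engineer would, in place of code of your own. Each camera call takes 0.05 s, during which the arm holds its last target. There are 200 camera calls.

## Task

Close the open filter housing on the bench: take the T-handled cap with two lugs, lower it into the housing with its lugs through the two gaps, and turn it clockwise (seen from above) until the ramps have drawn it down tight and it comes up against its stop. Leave it locked there and let go; leave the similar cap with three lugs where it stands.

Things in the scene. Friction and masses are not known exactly. Their poses are not given: they have to be found in the camera images.
- two_lug_cap: Cap to fit, loose, upright, 0.2 kg. Round plug of radius 24, 28 high; at its foot two lugs on a line through the axis, to radius 40, 16 wide, from 1 to 8 up. A thin neck (radius 9) carries a dark steel T-bar, 76 long, 14 wide, 46 to 72 mm above the underside: grip across its middle. Origin: centre of the underside; z up; x along the T-bar and both lugs (half a turn makes no difference).
- three_lug_cap: A similar loose cap with three lugs 120 degrees apart, otherwise the same sizes; it belongs to another housing and cannot enter this one. Leave it where it stands. Origin: centre of the underside; z up; x along the T-bar, over one lug.
- housing: Fixed grey cup, 104 mm across, 32 high, on a 132 mm flange. Its steel rim (inner radius 30) has two 56-degree gaps, out to radius 45, for the lugs. Origin: centre of the underside; z up. Gaps at +60 and -120 degrees (counter-clockwise from above) from its x axis. A cap let down in the gaps turns clockwise only, 60 degrees to a stop: home, cap's x along the housing's x, either way.
- plunger (a joint): Sprung brass button (radius 12) in the middle of the housing; value = m pressed down. At 0 its top, and a cap resting on it, is 15 mm above the housing's underside, with the lugs 2.5 mm under the ramps' start. Over some 47 degrees of turn the ramps draw the cap down to 11 mm (value 0.004), then level to the stop; it stays by friction. Spring 3.5 N, 6.3 N at home; turning takes 0.2 to 0.3 N m.
Not all that is in view belongs to the job. What is meant by the housing is not brown, and is the smaller of those in its own colour.

How it is judged:
At the end, for the whole second after the job is handed in: The two-lug cap sits upright (within 7 degrees) in the housing, centred within 12 mm, turned to within 15 degrees of its stop (T-bar along the housing's x axis) and drawn down so that its underside is less than 12.8 mm above the housing's underside (11 mm is home), at rest and released (horizontal distance between two_lug_cap and housing below 0.012 m and z of two_lug_cap in the frame of housing below 0.0128 m and angle between the x axis of two_lug_cap and the x axis of housing, either way round below 0.26 rad and angle between two_lug_cap's own z axis and vertical below 0.12 rad and linear speed of two_lug_cap below 0.02 m/s); the robot touches nothing.
It fails at once if the three-lug cap is moved more than 40 mm from its place (distance of three_lug_cap from where it was at the start of the episode above 0.04 m).
It also fails if it takes over 42 s, if anything falls off the work surface, if the arm or the gripper's body presses on something with over 40 N, if the wrist force passes 120 N, or if a joint passes its speed limit or range.

## Working session

There is one attempt and no reset: what is moved stays moved. The work goes in short steps, Python scripts to look and compute and a tool call to move; the robot and the scene stay as the last step left them, time stands still between calls to the robot, and variables do not carry over. Pictures are saved under pics/ and viewed, at most 10 in all, crops included, and the job is handed in when it is done.

Besides the shell and the picture viewer there is one more tool, called after "Call:" as name(argument=value, ...) on one line, values as JSON. jog_arm: Moves the arm, as the interface text tells. Its arguments: {"type":"object","properties":{"moves":{"type":"array"},"newtons":{"type":"number"}},"required":["moves"]}

```bash
mkdir -p pics; cat > h.py <<'E'
import numpy as np, cv2
from bench import ctrl
from scipy.spatial.transform import Rotation as R
def cam(name):
    s=ctrl.get_state(); im=ctrl.get_image(name)
    if name=="wrist":
        T=np.eye(4);T[:3,:3]=R.from_rotvec(s["tool_rot"]).as_matrix();T[:3,3]=s["position"]
        M=T@np.array(im["tool_from_camera"]); im["C"]=M[:3,3];im["Rm"]=M[:3,:3]
    else:
        im["C"]=np.array(im["xyz"]);r=np.array(im["rotation"]);im["Rm"]=r if r.shape==(3,3) else R.from_rotvec(r).as_matrix()
    im["name"]=name
    return im
def save(im,f,crop=None,scale=1):
    p=im["pixels"][:,:,::-1]
    if crop: x0,y0,x1,y1=crop;p=p[y0:y1,x0:x1]
    cv2.imwrite(f,cv2.resize(p,None,fx=scale,fy=scale,interpolation=cv2.INTER_CUBIC))
def ray(im,u,v):
    a=(u-im["cx"])/im["fx"];b=(v-im["cy"])/im["fy"]
    if im["name"]=="wrist":
        t=np.hypot(a,b);k=np.sin(t)/max(t,1e-9);d=np.array([a*k,-b*k,-np.cos(t)])
    else: d=np.array([a,-b,-1.])
    return im["Rm"]@d
def onz(im,u,v,z):
    d=ray(im,u,v);return im["C"]+d*(z-im["C"][2])/d[2]
def proj(im,P):
    q=im["Rm"].T@(np.array(P)-im["C"]);x,y,z=q[0],-q[1],-q[2]
    if im["name"]=="wrist":
        r=np.hypot(x,y);t=np.arctan2(r,z);k=t/max(r,1e-9);return im["cx"]+im["fx"]*x*k,im["cy"]+im["fy"]*y*k
    return im["cx"]+im["fx"]*x/z,im["cy"]+im["fy"]*y/z
E
python3 - <<'E'
from h import *
print(ctrl.get_state(),ctrl.grasp_offset)
for n in ["scene","side","wrist"]:
    im=cam(n);save(im,f"pics/{n}0.png");print(n,{k:im[k] for k in im if k!="pixels"})
a=cv2.imread("pics/scene0.png");b=cv2.imread("pics/side0.png")
cv2.imwrite("pics/both.png",cv2.resize(np.vstack([a,b]),(560,840))[:,:])
E
```

```text
{'time': 0.0, 'joint_positions': array([-1.25589349,  0.32182546, -0.07008694,  1.45165941,  0.02259296,
        1.37074128, -0.05687857]), 'qd': array([ 9.79591032e-04, -3.72255306e-04,  8.32800705e-04,  9.34380121e-05,
       -4.06594396e-04, -1.60642802e-03,  7.02211718e-04]), 'joint_torque': array([ 2.94457623e-04, -4.91282487e+01, -4.03881753e-01, -3.12533391e+01,
       -6.40847068e-02,  4.36048291e-02,  1.55431999e-04]), 'position': array([0.19247322, 0.62029744, 0.22146772]), 'tool_rot': array([-4.70610609e-01, -3.10594998e+00,  2.88483011e-03]), 'ft_force': array([-0.44019289,  0.46651717,  0.90962124]), 'torque': array([-0.01879401,  0.00314509,  0.02220139]), 'grip_force': 0.0, 'grip_width': 1.0017601074780864} 0.0187
scene {'fx': 538.3934058079677, 'fy': 538.3934058079677, 'cx': 288.7603581245229, 'cy': 204.20972902591438, 'xyz': array([-0.04648869,  1.13293871,  1.34484253]), 'rotation': array([ 0.24228962, -0.9330627 , -2.50986734]), 'C': array([-0.04648869,  1.13293871,  1.34484253]), 'Rm': array([[-0.88373262,  0.34913743, -0.31164037],
       [-0.46792563, -0.6704275
[... 516 characters left out ...]
: 'side'}
wrist {'fx': 325.19226210127806, 'fy': 325.19226210127806, 'cx': 280.72224322534817, 'cy': 206.9889009303374, 'tool_from_camera': array([[ 4.93579854e-05,  9.59822272e-01,  2.80608632e-01,
         7.82076267e-02],
       [ 9.99999880e-01,  8.93161673e-05, -4.81402246e-04,
         3.14164092e-04],
       [-4.87123485e-04,  2.80608623e-01, -9.59822152e-01,
        -1.61812660e-01],
       [ 0.00000000e+00,  0.00000000e+00,  0.00000000e+00,
         1.00000000e+00]]), 'C': array([0.11796023, 0.64407523, 0.38338725]), 'Rm': array([[ 0.29621218, -0.91682142, -0.26776263],
       [ 0.95512139,  0.28397754,  0.08426082],
       [-0.00121356, -0.2807049 ,  0.95979336]]), 'name': 'wrist'}
```

View pics/scene0.png

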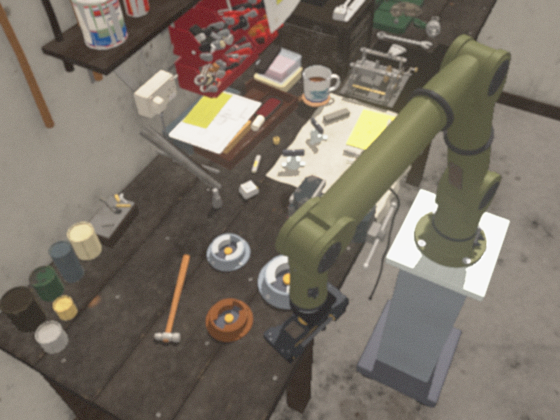

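View pics/side0.png

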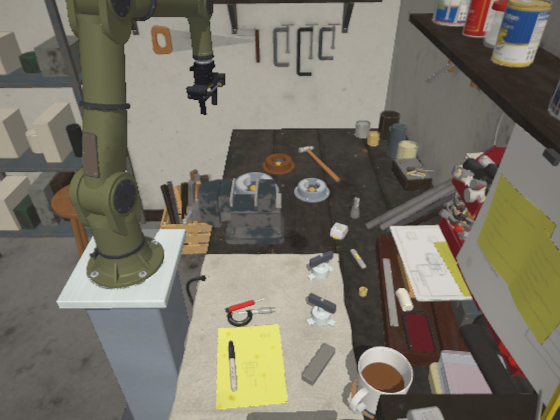

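The scene picture shows three housings: grey small (229,252), grey large (283,280) and brown (229,320). The side picture has them at (312,188), (254,185) and (278,162). There are two T-bar caps, at (293,160) and (317,130) in scene and at (321,305) and (320,264) in side. I choose the small grey housing, and take a crop to count the lugs on each cap.

```bash
python3 - <<'E'
from h import *
a=cv2.imread("pics/side0.png")[240:340,270:370];b=cv2.imread("pics/scene0.png")[105:180,265:340]
cv2.imwrite("pics/c1.png",np.hstack([cv2.resize(a,(400,400),interpolation=2),cv2.resize(b,(400,400),interpolation=2)]))
s,c=cam("side"),cam("scene")
for n,us,uc in [("A",(321,303),(293,155)),("B",(320,262),(317,127))]: print(n,onz(s,*us,.06),onz(c,*uc,.06))
print("H",onz(s,312,185,.032),onz(c,229,250,.032)); print("L",onz(s,254,182,.032),onz(c,283,278,.032))
E
```

```text
A [ 0.57030884 -0.22441447  0.06      ] [ 0.57481109 -0.04985561  0.06      ]
B [ 0.57893194 -0.07478107  0.06      ] [ 0.5652243  -0.21812127  0.06      ]
H [0.58377585 0.36514841 0.032     ] [0.56897724 0.37685871 0.032     ]
L [0.3700003  0.38841074 0.032     ] [0.37779092 0.38927948 0.032     ]
```

View pics/c1.png

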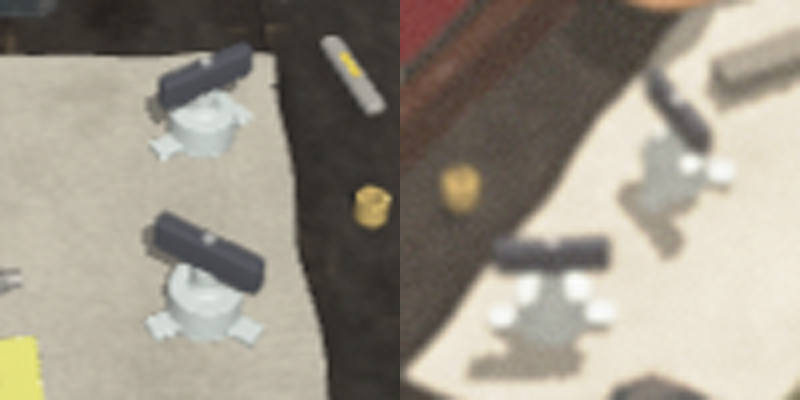

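Crop: the cap at y≈-0.06 (side (320,264), scene (293,160)) has two lugs in line under its bar. The cap at y≈-0.22 has lugs that splay 120° apart, so it is the three-lug one and stays put. I go over the housing first to look at it.

```bash
cat >> h.py <<'E'
def goal(p,yaw,p0=None):
    "target TCP p, azimuth (deg) of tool y; prints shift/turn in move units"
    s=ctrl.get_state();R0=R.from_rotvec(s["tool_rot"]).as_matrix();t=np.radians(yaw)
    best=None
    for k in (0,np.pi):
        c,n=np.cos(t+k),np.sin(t+k);Rt=np.column_stack([[-n,c,0],[c,n,0],[0,0,-1]])
        w=R.from_matrix(R0.T@Rt).as_rotvec()
        if best is None or np.linalg.norm(w)<np.linalg.norm(best): best=w
    print("t",round(s["time"],2),"pos",np.round(s["position"],4),"yaw",round(np.degrees(np.arctan2(R0[1,1],R0[0,1])),2),"q7",round(s["joint_positions"][6],2),
      "\n shift",np.round(R0.T@(np.array(p)-s["position"])/.3,4),"turn",np.round(best/np.radians(60),4))
E
python3 - <<'E'
from h import *
s=cam("side")
a,b=onz(s,311,264,.059),onz(s,332.5,255,.059);print(a,b,np.degrees(np.arctan2(*(b-a)[1::-1])))
goal([.575,.37,.223],33)
E
```

```text
[ 0.55345317 -0.08160878  0.059     ] [ 0.61679413 -0.04500535  0.059     ] 30.022729428755863
t 0.3 pos [0.1925 0.6207 0.2222] yaw 72.77 q7 -0.06 
 shift [-1.4652 -0.4203 -0.0023] turn [-5.000e-04  2.000e-04  6.628e-01]
```

Call:
jog_arm(moves=[-0.14, -0.04, 0, 0, 0, 0.08, 1, -0.28, -0.08, 0, 0, 0, 0.16, 1, -0.42, -0.12, 0, 0, 0, 0.24, 1, -0.56, -0.16, 0, 0, 0, 0.32, 1, -0.7, -0.2, 0, 0, 0, 0.4, 1, -0.84, -0.24, 0, 0, 0, 0.48, 1, -0.96, -0.28, 0, 0, 0, 0.56, 1, -1, -0.29, 0, 0, 0, 0.66, 1], newtons=20)

```text
time: 1.3
position: [0.4565, 0.4459, 0.2226]
tool_rot: [1.507, 2.755, -0.0]
ft_force: [0.3, -0.2, -0.0]
grip_width: 1.001
grip_force: 0.0
```

```bash
python3 - <<'E'
from h import *
goal([.575,.37,.223],33)
im=cam("wrist");save(im,"pics/w1.png")
E
```

```text
t 1.3 pos [0.4565 0.4459 0.2226] yaw 32.65 q7 -0.21 
 shift [-0.4262  0.1959 -0.0006] turn [ 0.0004  0.0014 -0.0059]
```

View pics/w1.png

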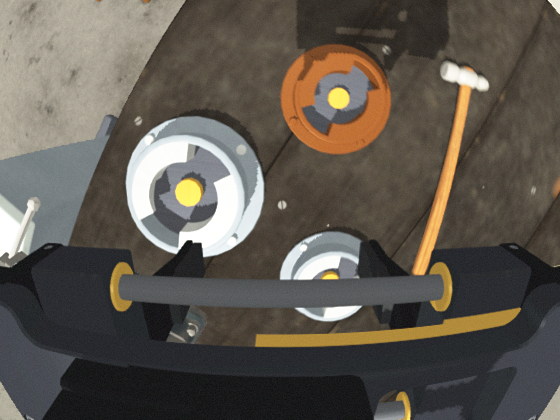

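Wrist picture: the large grey housing is at (195,190), the brown one at (337,98). The small grey one is at (328,275), half hidden by the gripper, so I move on to see it clear.

```bash
python3 - <<'E'
from h import *
im=cam("wrist");p=onz(im,280,150,.03)-onz(im,328,275,.03);print(onz(im,328,270,.03))
s=ctrl.get_state();goal(s["position"]-p*[1,1,0],33)
E
```

```text
[0.56316791 0.38678281 0.03      ]
t 1.4 pos [0.4555 0.447  0.2225] yaw 32.89 q7 -0.21 
 shift [-0.5102  0.1938  0.0006] turn [ 0.0002  0.001  -0.0018]
```

Call:
jog_arm(moves=[-0.1, 0.04, 0, 0, 0, 0, 1, -0.22, 0.08, 0, 0, 0, 0, 1, -0.34, 0.12, 0, 0, 0, 0, 1, -0.44, 0.16, 0, 0, 0, 0, 1, -0.5, 0.19, 0, 0, 0, 0, 1, -0.5, 0.19, 0, 0, 0, 0, 1, -0.5, 0.19, 0, 0, 0, 0, 1, -0.5, 0.19, 0, 0, 0, 0, 1])

```text
time: 2.4
position: [0.5817, 0.3563, 0.2227]
tool_rot: [-1.491, -2.764, -0.001]
ft_force: [-1.0, 0.4, 0.5]
grip_width: 1.0
grip_force: 0.0
```

```bash
python3 - <<'E'
from h import *
im=cam("wrist");save(im,"pics/w2.png",(150,40,430,250),2.5)
print(onz(im,280,150,.03))
E
```

```text
[0.55900008 0.38869695 0.03      ]
```

View pics/w2.png

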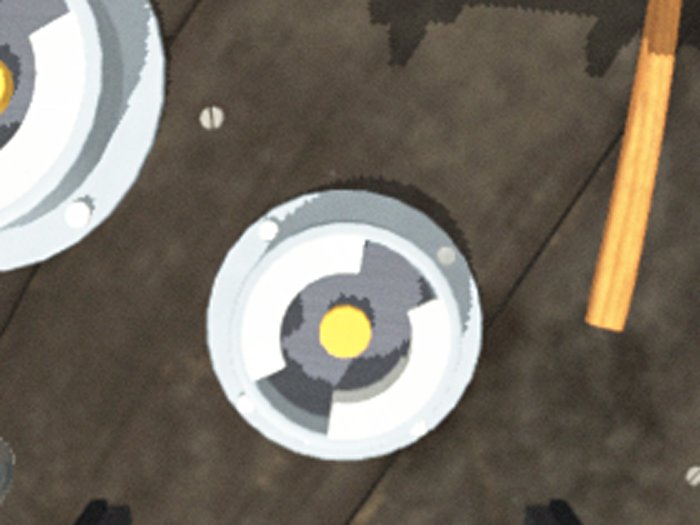

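Crop: the small grey housing is centred near (345,331). One gap lies upper right, with edges at (365,240) and (435,300). The other lies lower left, with edges at (258,380) and (328,433).

```bash
python3 - <<'E'
from h import *
im=cam("wrist");f=lambda u,v,z:onz(im,150+u/2.5,40+v/2.5,z)
P=np.array([f(*q,.032) for q in [(365,240),(435,300),(258,380),(328,433)]])
print(P, "ctr",P.mean(0),"plunger",f(345,331,.015))
m=(P[0]+P[1]-P[2]-P[3]);g=np.degrees(np.arctan2(m[1],m[0]));print("gap az",g,"home az",g-60, np.linalg.norm(P-P.mean(0),axis=1))
c=P.mean(0);print([np.degrees(np.arctan2(*(p-c)[1::-1])) for p in P])
# rim mask: bright white/light -> ellipse of the cup top
goal([.585,-.063,.223],120)
E
```

```text
[[0.56515607 0.41089724 0.032     ]
 [0.60538209 0.40615231 0.032     ]
 [0.55989522 0.33288168 0.032     ]
 [0.59967729 0.32935092 0.032     ]] ctr [0.58252767 0.36982054 0.032     ] plunger [0.58211606 0.3703662  0.015     ]
gap az 85.94851739248801 home az 25.948517392488014 [0.04459897 0.04292228 0.04332097 0.04395338]
[np.float64(112.92380724045076), np.float64(57.82814051298016), np.float64(-121.4958094066923), np.float64(-67.03445869971611)]
t 2.5 pos [0.5822 0.3557 0.2227] yaw 33.28 q7 0.06 
 shift [-1.1718 -0.758  -0.0017] turn [ 5.0000e-04 -4.0000e-04 -1.4453e+00]
```

Call:
jog_arm(moves=[-0.1, -0.07, 0, 0, 0, 0.12, 1, -0.24, -0.18, 0, 0, 0, 0.25, 1, -0.38, -0.28, 0, 0, 0, 0.4, 1, -0.52, -0.38, 0, 0, 0, 0.55, 1, -0.66, -0.49, 0, 0, 0, 0.7, 1, -0.8, -0.59, 0, 0, 0, 0.85, 1, -0.92, -0.68, 0, 0, 0, 1, 1, -1, -0.74, 0, 0, 0, 1, 1])

```text
time: 3.5
position: [0.561, -0.0204, 0.2231]
tool_rot: [2.679, 1.641, 0.001]
ft_force: [0.7, 0.9, 1.0]
grip_width: 1.001
grip_force: 0.0
```

```bash
python3 - <<'E'
from h import *
goal([.559,-.078,.223],-60)
E
```

```text
t 3.5 pos [ 0.561  -0.0204  0.2231] yaw -27.01 q7 -0.41 
 shift [-0.174   0.0812  0.0002] turn [ 5.000e-04 -7.000e-04  5.498e-01]
```

Call:
jog_arm(moves=[-0.06, 0.03, 0, 0, 0, 0.14, 1, -0.12, 0.06, 0, 0, 0, 0.28, 1, -0.17, 0.08, 0, 0, 0, 0.42, 1, -0.17, 0.08, 0, 0, 0, 0.55, 1, -0.17, 0.08, 0, 0, 0, 0.55, 1, -0.17, 0.08, 0, 0, 0, 0.55, 1, -0.17, 0.08, 0, 0, 0, 0.55, 1, -0.17, 0.08, 0, 0, 0, 0.55, 1])

```text
time: 4.5
position: [0.5599, -0.0742, 0.2226]
tool_rot: [-3.033, -0.819, -0.0]
ft_force: [-0.4, -0.4, -0.1]
grip_width: 1.003
grip_force: 0.0
```

```bash
python3 - <<'E'
from h import *
goal([.559,-.078,.223],-60)
im=cam("wrist");save(im,"pics/w3.png",(160,80,440,290),2.5)
E
```

```text
t 4.5 pos [ 0.5599 -0.0742  0.2226] yaw -59.77 q7 -0.87 
 shift [-0.0088  0.0095 -0.0014] turn [-0.0001 -0.0001  0.0038]
```

View pics/w3.png

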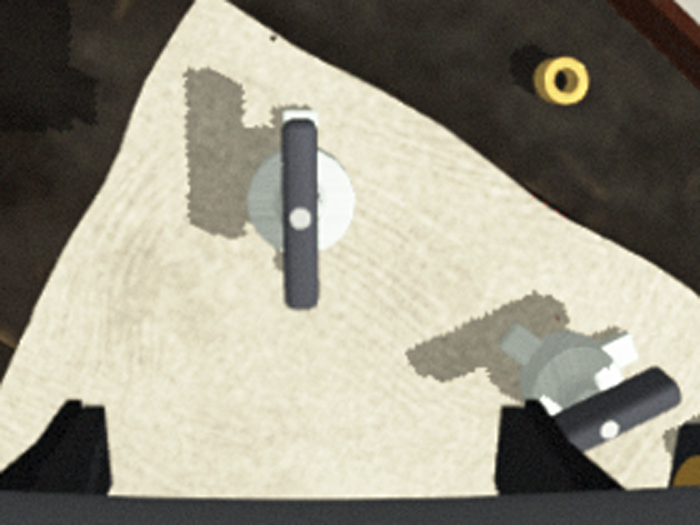

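Crop: the two-lug cap's bar runs from (300,120) to (301,308) with its centre mark at (300,217). A lug shows past the end at (300,112), and the bar is already parallel to the tool's x. The three-lug cap is at (585,380).

```bash
python3 - <<'E'
from h import *
im=cam("wrist");f=lambda u,v,z:onz(im,160+u/2.5,80+v/2.5,z)
a,b,m=f(301,306,.072),f(300,122,.072),f(300,217,.072)
print(a,b,m,(a+b)/2,np.linalg.norm(a-b));az=np.degrees(np.arctan2(*(b-a)[1::-1]));print("bar az",az)
c=(a+b)/2; print("3lug",f(608,429,.072))
goal([c[0],c[1],.060-.0187],az-90)
E
```

```text
[ 0.55045289 -0.07804256  0.072     ] [ 0.61319164 -0.041087    0.072     ] [ 0.58126804 -0.05966001  0.072     ] [ 0.58182226 -0.05956478  0.072     ] 0.07281390001610559
bar az 30.49973806308342
3lug [ 0.57022726 -0.22346941  0.072     ]
t 4.6 pos [ 0.5598 -0.0744  0.2225] yaw -59.8 q7 -0.87 
 shift [ 0.0882 -0.0058  0.6041] turn [-0.    -0.    -0.005]
```

Call:
jog_arm(moves=[0.04, 0, 0.1, 0, 0, 0, 1, 0.088, -0.006, 0.25, 0, 0, 0, 1, 0.088, -0.006, 0.4, 0, 0, 0, 1, 0.088, -0.006, 0.5, 0, 0, 0, 1, 0.088, -0.006, 0.57, 0, 0, 0, 1, 0.088, -0.006, 0.605, 0, 0, 0, 1, 0.088, -0.006, 0.605, 0, 0, 0, 1, 0.088, -0.006, 0.605, 0, 0, 0, 0.2], newtons=40)

```text
time: 5.6
position: [0.5826, -0.0597, 0.0421]
tool_rot: [3.033, 0.818, 0.003]
ft_force: [0.5, -0.5, 0.4]
grip_width: 0.951
grip_force: 0.0
```

Call:
jog_arm(moves=[0, 0, 0, 0, 0, 0, -1, 0, 0, 0, 0, 0, 0, -1, 0, 0, 0, 0, 0, 0, -1, 0, 0, 0, 0, 0, 0, -1, 0, 0, 0, 0, 0, 0, -1, 0, 0, 0, 0, 0, 0, -1, 0, 0, 0, 0, 0, 0, -1, 0, 0, 0, 0, 0, 0, -1], newtons=40)

```text
time: 6.6
position: [0.5818, -0.0598, 0.0411]
tool_rot: [3.033, 0.817, 0.0]
ft_force: [-0.0, -0.1, -0.0]
grip_width: 0.185
grip_force: 40.0
```

```bash
python3 - <<'E'
from h import *
goal([.5825,.370,.16],-4.3)
E
```

```text
t 6.6 pos [ 0.5818 -0.0598  0.0411] yaw -59.84 q7 -0.79 
 shift [ 0.7217 -1.2376 -0.3968] turn [ 3.000e-04  1.000e-04 -9.257e-01]
```

Call:
jog_arm(moves=[0, 0, -0.12, 0, 0, 0, -1, 0, 0, -0.28, 0, 0, 0, -1, 0.07, -0.12, -0.4, 0, 0, -0.12, -1, 0.16, -0.28, -0.4, 0, 0, -0.25, -1, 0.25, -0.44, -0.4, 0, 0, -0.38, -1, 0.34, -0.6, -0.4, 0, 0, -0.5, -1, 0.43, -0.76, -0.4, 0, 0, -0.62, -1, 0.52, -0.9, -0.4, 0, 0, -0.75, -1])

```text
time: 7.6
position: [0.5801, 0.2545, 0.1607]
tool_rot: [-2.484, -1.922, 0.001]
ft_force: [0.6, -0.1, -1.4]
grip_width: 0.185
grip_force: 40.0
```

```bash
python3 - <<'E'
from h import *
goal([.5825,.370,.12],-4.3);print(ctrl.get_state()["grip_width"])
E
```

```text
t 7.6 pos [0.5801 0.2545 0.1607] yaw -14.52 q7 -0.61 
 shift [ 0.3746 -0.0885  0.1358] turn [-0.0009 -0.0002 -0.1703]
0.1851532538944108
```

Call:
jog_arm(moves=[0.12, -0.03, 0, 0, 0, -0.06, -1, 0.25, -0.06, 0, 0, 0, -0.12, -1, 0.34, -0.08, 0, 0, 0, -0.17, -1, 0.374, -0.088, 0.05, 0, 0, -0.17, -1, 0.374, -0.088, 0.1, 0, 0, -0.17, -1, 0.374, -0.088, 0.136, 0, 0, -0.17, -1, 0.374, -0.088, 0.136, 0, 0, -0.17, -1, 0.374, -0.088, 0.136, 0, 0, -0.17, -1])

```text
time: 8.6
position: [0.5847, 0.3667, 0.1208]
tool_rot: [2.311, 2.128, 0.001]
ft_force: [-0.6, 0.0, -1.1]
grip_width: 0.186
grip_force: 40.0
```

```bash
python3 - <<'E'
from h import *
goal([.5825,.370,.0411+.014],-4.3)
im=cam("wrist");save(im,"pics/w4.png",(120,130,440,370),2.5)
E
```

```text
t 8.6 pos [0.5847 0.3667 0.1208] yaw -4.71 q7 -0.58 
 shift [ 0.0103 -0.0085  0.2191] turn [ 0.0007 -0.0004 -0.0068]
```

View pics/w4.png

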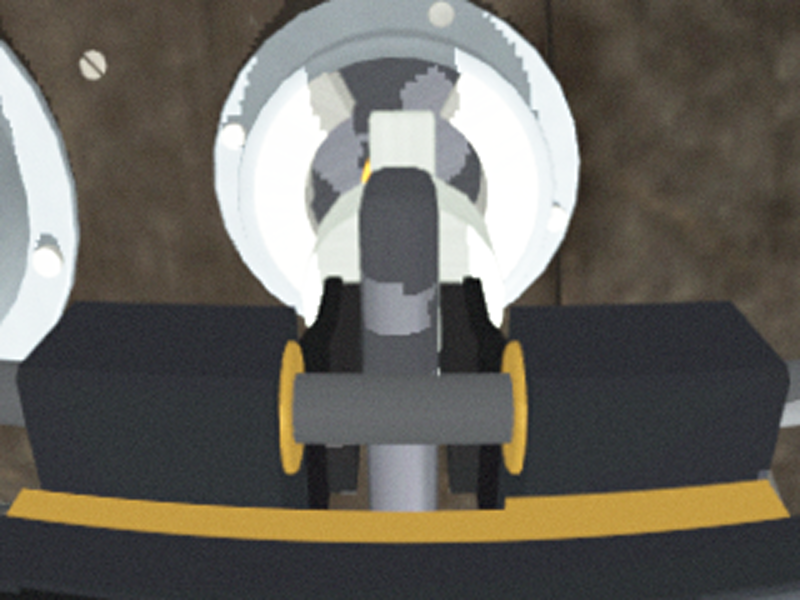

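Picture: the lug at (403,120) hangs over the far gap, whose outer corners are near (307,68) and (458,65). I check the angle before lowering.

```bash
python3 - <<'E'
from h import *
im=cam("wrist");f=lambda u,v,z:onz(im,120+u/2.5,130+v/2.5,z)
for c in ([.5825,.370],):
  for q in [(307,68),(458,65)]:
    d=f(*q,.032)[:2]-c;print(f(*q,.032),np.degrees(np.arctan2(d[1],d[0])),np.linalg.norm(d))
l,r=f(240,180,.032),f(550,180,.032);print("rim sides",l,r)
goal([.5825,.370,.0411+.016],-4.3)
E
```

```text
[0.55803367 0.41424665 0.032     ] 118.94054247778732 0.050560527399999486
[0.60492175 0.41123234 0.032     ] 61.46307728185868 0.046934429344555356
rim sides [0.5322054 0.3800773 0.032    ] [0.6323375  0.37184344 0.032     ]
t 8.7 pos [0.5848 0.3673 0.1212] yaw -4.67 q7 -0.58 
 shift [ 0.0082 -0.0085  0.2138] turn [ 0.0012 -0.001  -0.0062]
```

Call:
jog_arm(moves=[0.006, -0.004, 0, 0, 0, -0.015, -1, 0.011, -0.008, 0.03, 0, 0, -0.03, -1, 0.011, -0.008, 0.08, 0, 0, -0.03, -1, 0.011, -0.008, 0.12, 0, 0, -0.03, -1, 0.011, -0.008, 0.15, 0, 0, -0.03, -1, 0.011, -0.008, 0.17, 0, 0, -0.03, -1, 0.011, -0.008, 0.19, 0, 0, -0.03, -1, 0.011, -0.008, 0.2, 0, 0, -0.03, -1])

```text
time: 9.7
position: [0.5821, 0.3709, 0.06]
tool_rot: [2.276, 2.166, 0.0]
ft_force: [-0.2, 0.2, -0.4]
grip_width: 0.183
grip_force: 40.0
```

```bash
python3 - <<'E'
from h import *
goal([.5825,.371,.0411+.0145],-3);s=ctrl.get_state();print(s["ft_force"],s["torque"],s["position"][2]-.0411)
E
```

```text
t 9.7 pos [0.5821 0.3709 0.06  ] yaw -2.84 q7 -0.55 
 shift [0.0005 0.0014 0.0148] turn [0.0001 0.     0.0027]
[-0.24403748  0.17211956 -0.41869086] [-0.06771393  0.05577785 -0.05034025] 0.018928237430515936
```

Call:
jog_arm(moves=[0, 0, 0.006, 0, 0, 0, -1, 0, 0, 0.01, 0, 0, 0, -1, 0, 0, 0.013, 0, 0, 0, -1, 0, 0, 0.016, 0, 0, 0, -1, 0, 0, 0.018, 0, 0, 0, -1, 0, 0, 0.018, 0, 0, 0, -1, 0, 0, 0.018, 0, 0, 0, -1, 0, 0, 0.018, 0, 0, 0, -1])

```text
time: 10.7
position: [0.5821, 0.3709, 0.0549]
tool_rot: [2.276, 2.166, 0.0]
ft_force: [-0.0, 0.1, -1.6]
grip_width: 0.182
grip_force: 40.0
```

```bash
python3 - <<'E'
from h import *
goal([.5825,.371,.0411+.011],-64);s=ctrl.get_state();print(s["ft_force"],s["torque"],s["position"][2]-.0411)
E
```

```text
t 10.7 pos [0.5821 0.3709 0.0549] yaw -2.84 q7 -0.55 
 shift [0.0004 0.0014 0.0095] turn [ 1.0000e-04 -2.0000e-04  1.0194e+00]
[-0.0046692   0.06368832 -1.63669032] [-0.11074749  0.02299236  0.02709829] 0.013847030753056051
```

Call:
jog_arm(moves=[0, 0, 0.002, 0, 0, 0, -1, 0, 0, 0.004, 0, 0, 0, -1, 0, 0, 0.006, 0, 0, 0, -1, 0, 0, 0.006, 0, 0, 0, -1, 0, 0, 0.006, 0, 0, 0, -1, 0, 0, 0.006, 0, 0, 0, -1, 0, 0, 0.006, 0, 0, 0, -1, 0, 0, 0.006, 0, 0, 0, -1])

```text
time: 11.7
position: [0.5822, 0.371, 0.0532]
tool_rot: [2.276, 2.166, 0.001]
ft_force: [-1.3, -0.1, 3.1]
grip_width: 0.181
grip_force: 40.0
```

```bash
python3 - <<'E'
from h import *
goal([.5825,.371,.0411+.011],-64);s=ctrl.get_state();print(s["ft_force"],s["torque"],s["position"][2]-.0411)
im=cam("wrist");save(im,"pics/w5.png",(120,130,440,370),2.5)
E
```

```text
t 11.7 pos [0.5822 0.371  0.0532] yaw -2.83 q7 -0.55 
 shift [-0.      0.001   0.0037] turn [ 2.0000e-04 -5.0000e-04  1.0195e+00]
[-1.3138375  -0.0534203   3.08585196] [-0.11919714  0.06662961 -0.00203305] 0.012110901968037366
```

View pics/w5.png

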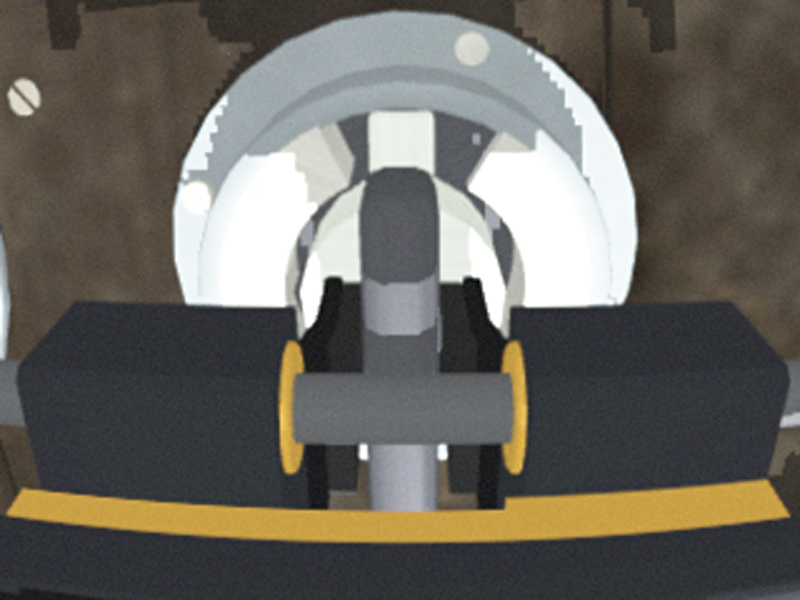

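The cap is down in the gaps, with the lug at (402,145) between the ramp faces, and it rests on the spring at about 3 N. I turn it clockwise, easing it down as it goes.

Call:
jog_arm(moves=[0, 0, 0, 0, 0, 0, -1, 0, 0, 0, 0, 0, 0.08, -1, 0, 0, 0.001, 0, 0, 0.16, -1, 0, 0, 0.003, 0, 0, 0.24, -1, 0, 0, 0.005, 0, 0, 0.32, -1, 0, 0, 0.006, 0, 0, 0.4, -1, 0, 0, 0.008, 0, 0, 0.48, -1, 0, 0, 0.008, 0, 0, 0.48, -1], newtons=60)

```text
time: 12.75
position: [0.5821, 0.371, 0.0509]
tool_rot: [2.742, 1.533, 0.0]
ft_force: [-0.5, -0.2, 4.0]
grip_width: 0.174
grip_force: 60.0
```

```bash
python3 - <<'E'
from h import *
goal([.5825,.371,.0495],-64);s=ctrl.get_state();print(s["ft_force"],s["torque"],s["grip_width"])
E
```

```text
t 12.75 pos [0.5821 0.371  0.0509] yaw -31.58 q7 -1.01 
 shift [0.0007 0.0012 0.0048] turn [ 2.000e-04 -2.000e-04  5.404e-01]
[-0.49124959 -0.19973774  4.04698183] [-0.15695498  0.22803514 -0.00823498] 0.1744637225268761
```

Call:
jog_arm(moves=[0, 0, 0.001, 0, 0, 0.08, -1, 0, 0, 0.003, 0, 0, 0.16, -1, 0, 0, 0.004, 0, 0, 0.24, -1, 0, 0, 0.005, 0, 0, 0.32, -1, 0, 0, 0.005, 0, 0, 0.4, -1, 0, 0, 0.005, 0, 0, 0.48, -1, 0, 0, 0.005, 0, 0, 0.54, -1, 0, 0, 0.005, 0, 0, 0.54, -1])

```text
time: 13.75
position: [0.5824, 0.3713, 0.0497]
tool_rot: [-3.06, -0.709, -0.002]
ft_force: [0.1, 0.1, 5.5]
grip_width: 0.181
grip_force: 60.0
```

```bash
python3 - <<'E'
from h import *
goal([.5825,.371,.0495],-68);s=ctrl.get_state();print(s["ft_force"],s["torque"],s["grip_width"])
E
```

```text
t 13.75 pos [0.5824 0.3713 0.0497] yaw -63.91 q7 -1.53 
 shift [-0.0001  0.001   0.0008] turn [-0.0002 -0.0011  0.0681]
[0.13363984 0.08783165 5.46033676] [-0.03108623  0.16619441  0.0609286 ] 0.1806569083007168
```

Call:
jog_arm(moves=[0, 0, 0, 0, 0, 0.03, -1, 0, 0, 0, 0, 0, 0.05, -1, 0, 0, 0, 0, 0, 0.07, -1, 0, 0, 0, 0, 0, 0.08, -1, 0, 0, 0, 0, 0, 0.09, -1, 0, 0, 0, 0, 0, 0.1, -1, 0, 0, 0, 0, 0, 0.1, -1, 0, 0, 0, 0, 0, 0.1, -1])

```text
time: 14.75
position: [0.5828, 0.37, 0.0496]
tool_rot: [3.093, 0.546, 0.001]
ft_force: [0.8, -1.0, 5.9]
grip_width: 0.177
grip_force: 60.0
```

```bash
python3 - <<'E'
from h import *
goal([.5825,.371,.0495],-68);s=ctrl.get_state();print(s["ft_force"],s["torque"],s["grip_width"])
im=cam("wrist");save(im,"pics/w6.png",(120,130,440,370),2.5)
E
```

```text
t 14.75 pos [0.5828 0.37   0.0496] yaw -69.96 q7 -1.62 
 shift [ 0.0004 -0.0035  0.0004] turn [ 0.0012 -0.0006 -0.0326]
[ 0.80310161 -1.02751003  5.94765971] [-0.49614983  0.08660194  0.17593169] 0.1770731494510413
```

View pics/w6.png

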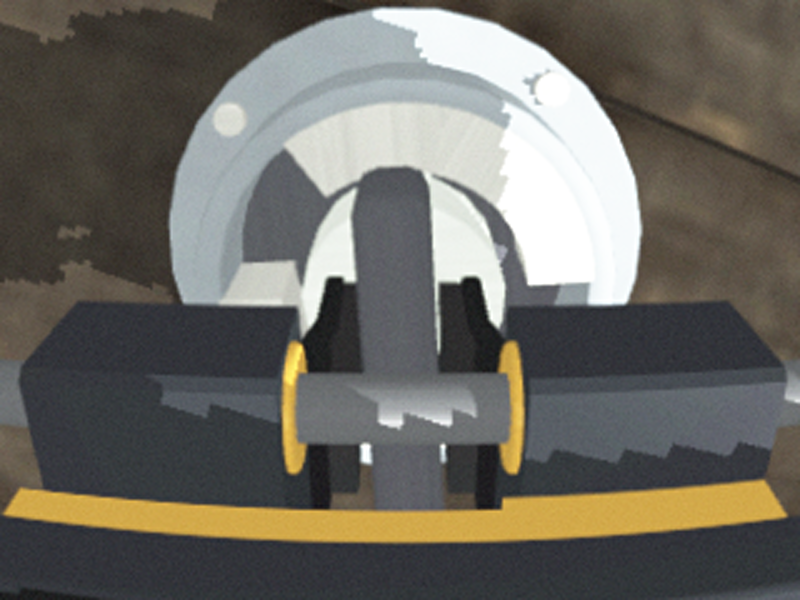

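The lug is under the ramp and the bar lags the tool slightly, so the cap is at its stop. I release and lift.

Call:
jog_arm(moves=[0, 0, 0, 0, 0, 0, 0, 0, 0, 0, 0, 0, 0, 0, 0, 0, 0, 0, 0, 0, 0, 0, 0, 0, 0, 0, 0, 0, 0, 0, 0, 0, 0, 0, 0, 0, -0.05, 0, 0, 0, 0, 0, 0, -0.15, 0, 0, 0, 0, 0, 0, -0.3, 0, 0, 0, 0, 0, 0, -0.3, 0, 0, 0, 0])

```text
invalid input
```

```bash
python3 - <<'E'
from h import *
goal([.5825,.371,.2],-64)
im=cam("wrist");save(im,"pics/w7.png",(120,130,440,370),2.5)
E
```

```text
t 14.8 pos [0.5827 0.37   0.0496] yaw -69.96 q7 -1.62 
 shift [ 0.0007 -0.0029 -0.5013] turn [ 0.0012 -0.0006 -0.0993]
```

View pics/w7.png

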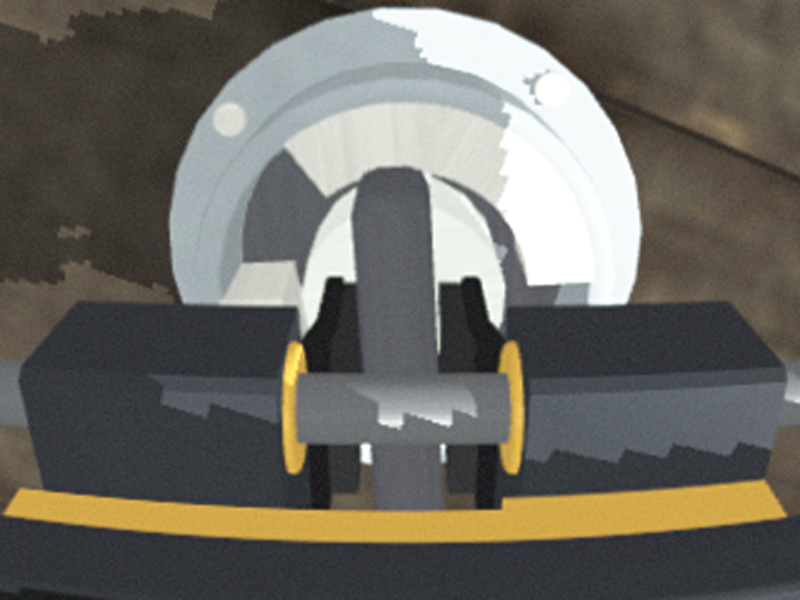

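The call was refused because I miscounted its values (62 instead of 56). Nothing moved and the picture is unchanged, so I send it again with eight rows.

Call:
jog_arm(moves=[0, 0, 0, 0, 0, 0, 0, 0, 0, 0, 0, 0, 0, 0, 0, 0, 0, 0, 0, 0, 0, 0, 0, 0, 0, 0, 0, 0, 0, 0, -0.04, 0, 0, 0, 0, 0, 0, -0.12, 0, 0, 0, 0, 0, 0, -0.25, 0, 0, 0, 0, 0, 0, -0.4, 0, 0, 0, 0])

```text
time: 15.85
position: [0.5817, 0.3707, 0.1707]
tool_rot: [3.094, 0.545, -0.001]
ft_force: [-0.2, 0.5, -0.5]
grip_width: 0.502
grip_force: 0.0
```

```bash
python3 - <<'E'
from h import *
s=ctrl.get_state();print(s["time"],s["position"],s["grip_width"],s["ft_force"])
im=cam("wrist");np.save("w8.npy",im["pixels"])
# expected bar position; dark-bar mask nearby
c=np.array([.5825,.371]);u,v=proj(im,[*c,.083]);print("expect",u,v)
for az in (26,):
  d=np.array([np.cos(np.radians(az)),np.sin(np.radians(az))])*.038
  print([np.round(proj(im,[*(c+k*d),.083])) for k in (-1,1)])
p=im["pixels"].astype(int);x0,y0=int(u),int(v)
g=p.sum(2)//3
for y in range(y0-60,y0+60,4): print(y,''.join('#' if g[y,x]<90 and np.ptp(p[y,x])<30 else ('o' if g[y,x]>170 else '.') for x in range(x0-80,x0+80,2)))
E
```

```text
15.85 [0.58174435 0.37074678 0.17068573] 0.5017086147255397 [-0.16552457  0.49326319 -0.50599479]
expect 282.043228432491 210.08712206010054
[array([287., 253.]), array([277., 163.])]
150 ..#############.oooo.o.....ooooooooooooooooooooooooooooooooooooooo#############.
154 ..#.##########oooooo.o...oo.ooooooooooooooooooooooooooooooooooooooo.########....
158 ##.##########..ooooo.....oooooooooooooooooooooooooooooooooooooooooooo###########
162 .###########....o..........oooooooooo..##.oooooooooooooooooooooooooooo##########
166 ###########...o.....o........ooooooo.......ooooooooooooooooooooooooooo.#########
170 .#########......ooo...........oo........ooo.oo...oooooooooooooooooooooo.########
174 ##########.....ooo...#.......#..ooo.....oo..ooooo...oooooooooooooooooooo#..#..##
178 #########.o.o.ooooo..#..#......oooo.....ooo.oooooo..#ooooooooooooooooooo.#######
182 #########.o.o.oooo............ooooo.....ooo.oooooooo...ooooooooooooooooo.#######
186 #########..o..oooo........#..oooooo.....ooo.oooooooo...ooooooooooooooooo.#######
190 #########...oooooo.....##.##oooooooo.....oo.ooooooooo...oooooo
[... 933 characters left out ...]
o.##########..##....
238 ######################.ooooooooooooooo.......ooooooooooooo..###########......###
242 #########################.oooooooooooo........ooooooooo..#######################
246 #############################..ooooooo........oooo..###....#####################
250 #####################################.........##################################
254 #######################################......###################################
258 ##ooo.##########################################################################
262 #..oo.##########################################################################
266 ###.###########################...##############################################
```

The bar runs from about (278,162) to (287,254). For the home pose I predicted (277,163) to (287,253), so the cap is locked home, and the gripper is open and clear.

```bash
python3 -c "
from bench import ctrl
print(ctrl.close_job())"
```

```text
the job is handed in; nothing more can be done
None
```

I fitted the two-lug cap in the small grey housing, turned it clockwise to its stop and let go. A last wrist picture shows the T-bar at the home angle (height was not measured separately). The three-lug cap was not touched, and I handed the job in at about 16 s; no verdict came back.

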